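Treat and close a bearing tub, then lift off its outer lid

ROBOT

A 6-joint arm with a two-finger parallel gripper is mounted at the origin on the work surface. World frame = base frame: x ahead of the robot, y to its left, z up, the work surface at z = 0. Lengths are in m, angles in rad, forces in N, time in s.
With the tool pointing down it reaches from about 0.325 to 0.775 m from the base axis. Payload 9.3 kg.
Tool frame: the origin (TCP) lies where the fingers leave the gripper's body, on its centre line; the fingertips stand 73 mm ahead of it and the grasp point (between the pads) lies 54 mm ahead of it; x points along the fingers, y is the direction in which the jaws open and shut, and the axes are right-handed (so a half turn about x gives the same grasp; the last joint's range is limited). The gripper opens to 85 mm and grips with 20 to 120 N. Pads are 22 mm wide; open, the fingers measure 114 mm over their backs; the gripper's body (76 mm by 85 mm) begins 54 mm behind the grasp point. The pads swing forward as they close: fully open they stand 13 mm farther back than shut.
Start: joints at [1.069, 0.259, 0.021, 1.334, 0, 1.418], TCP at [0.188, 0.517, 0.304] pointing down, gripper open.
Joint ranges: [-3.04, 3.04], [-0.91, 1.82], [-1.04, 1.36], [-1.92, 1.95], [-1.52, 1.45], [-3.14, 3.14]. Speed limits (rad/s): [2.22, 2.22, 2.79, 3.14, 3.14, 3.14].

INTERFACE

Orientations are given as a unit quaternion [x, y, z, w].
In Python, from rig import * gives the robot as it stands.
- The arm moves only by the tool apply_moves, never from a script. Its argument "series" is a list of rows, each a list of 3 entries, a list of its own where there are three numbers: the shift along the world's x, y, z in mm, then the turn, a rotation vector about the world's x, y, z in degrees, then the opening in per cent of the stroke, from 0 (shut) to 100 (fully open). In form: [[[tx, ty, tz], [ax, ay, az], hand], ...]. A call has exactly 5 rows; each row shifts and turns the commanded pose from where the row before left it; what a row does not reach is not made up. A row lasts 1/10 s, in which the tool goes at most 50 mm and 8.59 degrees, less where a joint would pass 70% of its speed; a pose out of reach is approached as far as the arm can. A call with a gripper value outside its range is refused whole. The fingers move at their own pace and stop on an object; "grip_force" is the grip in N (left out, the last holds). Time passes only in rows, so rows that do not move let the fingers close, or fill a call up. It gives the time, the measured TCP pose, the force and the opening at its end, in the units of the state.
- read_state(): the state, without advancing time (a new reading comes with each control period).
- snapshot(name): name is "scene" or "top"; returns a dict with "frame" (480x640x3 uint8, red, green, blue), "z_map" (480x640 float32, m along the optical axis (not along the pixel's ray), 0 where there is no reading), "vertical_fov" (degrees; the focal length in pixels is half the picture's height over the tangent of half this angle, whatever the lens; pixels are square), "cx", "cy" (the principal point, pixels), "k1" (the pictures are not rectified: a ray, as slopes to the right and down, at radius r is drawn at 1 + k1 r^2 times it, then the intrinsics apply), "rvec" (rotation vector, rad) and "tvec" (3), from world to camera coordinates, as OpenCV has them. Camera axes: x right, y down, z forward; pixel columns grow to the right and rows downward; lengths in m; the calibration is good to about 2 mm. A picture is of the moment at which its call begins.
- hand_in(): hands the job in, once; it reports no verdict.
The state is a dict: "clock": time; "joint_positions": joint angles; "qvel": joint speeds; "joint_torque": joint torques, N m; "tool_pos": TCP position; "tcp_rot": TCP orientation; "ft_force": force on the tool from outside, world axes, zero at the start; "moment": the same for the moment, N m; "opening": finger opening in m.
Only numpy, scipy, OpenCV 4.12 (cv2) and the standard library are available. Lean on these libraries where they do the work, as an engineer would, in place of code of your own. Each camera call takes 0.05 s, during which the arm holds its last target.

TASK

Give the open tub of bearings its puff of rust inhibitor: push the red spray head of the clamped can right down and let it spring back up. Then, without separating them, pick up the tub's two nested lids together and lower them gently onto the tub until the white inner lid is fully seated. Finally lift off the green outer lid alone, leaving the inner lid seated on the tub, and finish while still holding the outer lid level in the gripper, straight above the tub and about a hand's breadth up, so that a stock slip can be laid on the inner lid; leave the carton, the full tub and the tape roll alone.

Things in the scene. Friction and masses are not known exactly. Their poses are not given: they have to be found in the camera images.
- spray_stand: Grey steel plate, 96 (x) by 250 (y) by 6 mm thick, fixed on the bench. A white and grey aerosol can, 45 mm in diameter, is clamped upright on it, axis at y = -75 mm; a steel bracket 101 mm tall stands behind it (-y side). At y = +75 mm a low black frame holds the tub, square with the plate. Origin: on the bench, midway between can and tub; z up.
- spray_top (a point): Middle of the flat round top (23 mm in diameter) of the red spray head on the can, 153 mm above the bench when up. The red spout leaves the head's side towards the tub, ending 47 mm from the can's axis and below this top.
- spray_head (a joint): How far the red spray head is pushed down, m: 0 up, 0.005 fully down. Spring-loaded: 1.2 N starts it, 5.2 N holds it fully down; released, it springs back up.
- nest (a point): Point on the base plate in the middle of the low black frame (55 mm square inside, 8 mm tall, 61 mm outside) in which the tub stands, 6 mm above the bench.
- tub: Open square grey tub full of ball bearings, 52 by 52 mm outside, walls 2.5 mm, 68 mm tall, about 0.45 kg, standing loose in the frame of the stand and square with it. Origin: middle of its underside; z up. Its rim is 68 mm above the origin; x and y are along its sides.
- inner_lid: White square slip lid, 61 x 61 mm outside, 30 mm tall, top 4 mm thick, 56 mm inside: slips over the tub with 2 mm to spare each side, any quarter turn. Lies open side down on the bench, the outer lid over it, about 45 g. Origin: middle of the plane of its lower edge; z up, x and y along its sides. Seated on the tub (top resting on the rim), its origin is 42 mm above the tub's.
- outer_lid: Green square slip lid, 68 x 68 mm outside, 24 mm tall, top 3 mm thick, 64 mm inside, about 40 g. It only rests over the inner lid, 1.5 mm to spare each side. Origin: middle of the plane of its lower edge, 9 mm above the inner lid's when nested (pair 33 mm tall); z up, x and y along its sides. Plain sides at +x and -x: gripped there it comes off alone. Thumb notches at +y and -y.
- notch (a point): Middle of the thumb notch in the outer lid's +y side, at mid-height; the -y side has its twin opposite. Each is 42 mm wide, open through the full height of the skirt and 6 mm into the top. Through both notches the white inner lid's sides (61 mm apart) can be gripped, which lifts the two lids together.
- carton: Brown cardboard carton, 90 by 70 by 55 mm tall, loose on the bench, to be left alone. Origin: middle of its underside.
- full_tub: Another tub, already closed, grey with a black lid, 68 by 68 mm at the lid, 77 mm tall, loose on the bench, to be left alone. Origin: middle of its underside.
- tape_roll: Roll of brown packing tape lying flat, 92 mm in diameter, 48 mm tall, loose on the bench, to be left alone. Origin: middle of its underside.
Things that resemble listed ones, but are neither listed nor needed, are in the scene too. Of the things that look like the outer_lid, the middle-sized one is meant. Leave any purple look-alike of the tub alone.

How it is judged:
On the way, in this order (a step that is already met when the one before it is completed fails the run):
1. the spray head is pushed right down while the lids are still off the tub (value of joint spray_head above 0.0038 m and horizontal distance between inner_lid and tub above 0.08 m), for 0.1 s.
2. the spray head has sprung back up (value of joint spray_head below 0.001 m), for 0.1 s.
3. both lids, still nested, sit on the tub with the inner lid fully seated (z of inner_lid in the frame of tub between 0.0395 and 0.0445 m and horizontal distance between inner_lid and tub below 0.005 m and angle between inner_lid's own z axis and vertical below 0.06 rad and z of outer_lid in the frame of inner_lid below 0.0115 m and horizontal distance between outer_lid and inner_lid below 0.005 m), for 0.2 s.
At the end, for the whole second after the job is handed in: Tub in its frame (5 mm), inner lid seated on it (height 2.5 mm, centre 5 mm, tilt 0.06 rad), untouched by gripper and outer lid; outer lid held still in the fingers, level (0.17 rad), 50 to 200 mm above where it sat, within 40 mm of the tub's axis; spray head up (z of inner_lid in the frame of tub between 0.0395 and 0.0445 m and horizontal distance between inner_lid and tub below 0.005 m and angle between inner_lid's own z axis and vertical below 0.06 rad and horizontal distance between tub and nest below 0.005 m and angle between tub's own z axis and vertical below 0.05 rad and z of outer_lid in the frame of tub between 0.101 and 0.251 m and horizontal distance between outer_lid and tub below 0.04 m and angle between outer_lid's own z axis and vertical below 0.17 rad and linear speed of each of outer_lid, inner_lid below 0.03 m/s and contact force between outer_lid and the fingers above 1 N and contact force between outer_lid and inner_lid below 0.02 N and contact force between inner_lid and the arm below 0.02 N and contact force between inner_lid and the fingers below 0.02 N and value of joint spray_head below 0.001 m); the arm keeps its last pose, push and grip.
It fails at once if the lids come apart while the inner lid is not seated on the tub (z of outer_lid in the frame of inner_lid above 0.017 m and not (z of inner_lid in the frame of tub between 0.0395 and 0.0445 m and horizontal distance between inner_lid and tub below 0.005 m and angle between inner_lid's own z axis and vertical below 0.06 rad)).
It fails at once if the lids are dropped or slammed onto the tub (faster than 0.4 m/s just above their seat) (linear speed of inner_lid above 0.4 m/s and horizontal distance between inner_lid and tub below 0.02 m and z of inner_lid in the frame of tub below 0.07 m).
It fails at once if the carton is disturbed (moved more than 15 mm) (distance of carton from where it was at the start of the episode above 0.015 m).
It fails at once if the full tub is disturbed (moved more than 15 mm) (distance of full_tub from where it was at the start of the episode above 0.015 m).
It fails at once if the tape roll is disturbed (moved more than 15 mm) (distance of tape_roll from where it was at the start of the episode above 0.015 m).
It also fails if it takes over 64 s, if anything falls off the work surface, if the arm or the gripper's body presses on something with over 40 N, if the wrist force passes 120 N, or if a joint passes its speed limit or range.

## Working session

There is one attempt and no reset: what is moved stays moved. The work goes in short steps, Python scripts to look and compute and a tool call to move; the robot and the scene stay as the last step left them, time stands still between calls to the robot, and variables do not carry over. Pictures are saved under pics/ and viewed, and the job is handed in when it is done.

Besides the shell and the picture viewer there is one more tool, called after "Call:" as name([rows], argument=value, ...), one row to a line, values as JSON. apply_moves: Moves the arm, as the interface text tells. Its arguments: {"type":"object","properties":{"series":{"type":"array","items":{"type":"array"}},"grip_force":{"type":"number"}},"required":["series"]}

```bash
ls; mkdir -p pics; cat > h.py <<'E'
from rig import *
import numpy as np, cv2
def cam(s):
    H,W=s['frame'].shape[:2]; f=H/2/np.tan(np.radians(s['vertical_fov'])/2)
    R=cv2.Rodrigues(np.array(s['rvec'],float))[0]; t=np.array(s['tvec'],float)
    return f,R,t
def world(s,uv,z=None):
    """uv Nx2 -> world; by depth if z None, else on plane z"""
    f,R,t=cam(s); uv=np.atleast_2d(np.array(uv,float))
    K=np.array([[f,0,s['cx']],[0,f,s['cy']],[0,0,1]])
    # r in undistorted slopes: d = n(1+k1 r^2)
    n=cv2.undistortPointsIter(uv.reshape(-1,1,2),K,np.array([s['k1'],0,0,0,0.]),None,None,(3,50,1e-10)).reshape(-1,2)
    rays=np.c_[n,np.ones(len(n))]
    if z is None:
        d=s['z_map'][uv[:,1].round().astype(int),uv[:,0].round().astype(int)]
        return (rays*d[:,None]-t)@R
    c=-R.T@t; w=rays@R
    return c+w*((z-c[2])/w[:,2])[:,None]
def cloud(s):
    v,u=np.mgrid[0:480,0:640]
    return world(s,np.c_[u.ravel(),v.ravel()]).reshape(480,640,3)
E
cat > a.py <<'E'
from h import *
import pickle
for n in ['scene','top']:
    s=snapshot(n); pickle.dump(s,open(n+'.pkl','wb'))
    cv2.imwrite(f'pics/{n}1.png',s['frame'][:,:,::-1])
    f,R,t=cam(s);print(n,f,s['cx'],s['cy'],s['k1'],-R.T@t)
print(read_state())
E
python3 a.py
```

```text
pics
scene 524.2638637929537 319.9971918712799 239.11971871292747 -0.10366460218945577 [ 1.37195399 -0.60242088  0.76107641]
top 458.2824812283323 322.98065164187153 242.2887546615587 -0.06374620783937805 [0.42792835 0.02317989 1.10615413]
{'clock': 0.1, 'joint_positions': array([ 1.06941262e+00,  2.59164589e-01,  2.08480278e-02,  1.33370176e+00,
       -1.57219913e-06,  1.41821028e+00]), 'qvel': array([ 0.00094255,  0.0004265 ,  0.0030004 ,  0.00076242,  0.00179915,
       -0.00052722]), 'joint_torque': array([ 4.75274646e-03, -5.56694698e+01,  3.45070446e+01,  1.17240343e-02,
       -2.08699362e-04,  1.58690801e-05]), 'tool_pos': array([0.18789375, 0.51674317, 0.30331506]), 'tcp_rot': array([ 0.12228507,  0.69651881, -0.12310373,  0.69624233]), 'ft_force': array([ 1.13728768, -0.43421601, -0.55115503]), 'moment': array([ 0.0112837 ,  0.04062281, -0.04422908]), 'opening': 0.08552384169868216}
```

View pics/scene1.png

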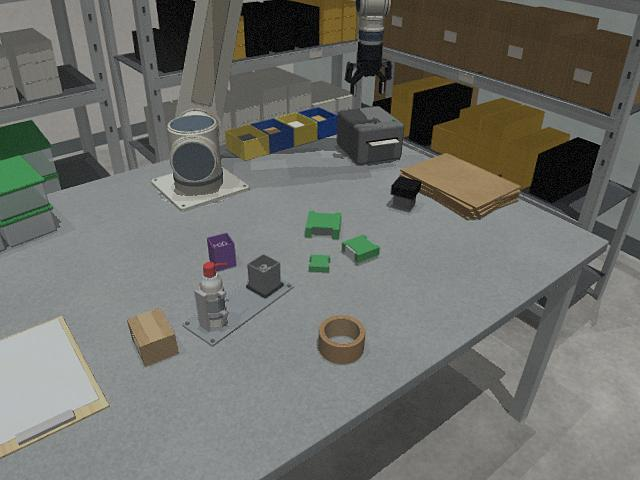

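View pics/top1.png

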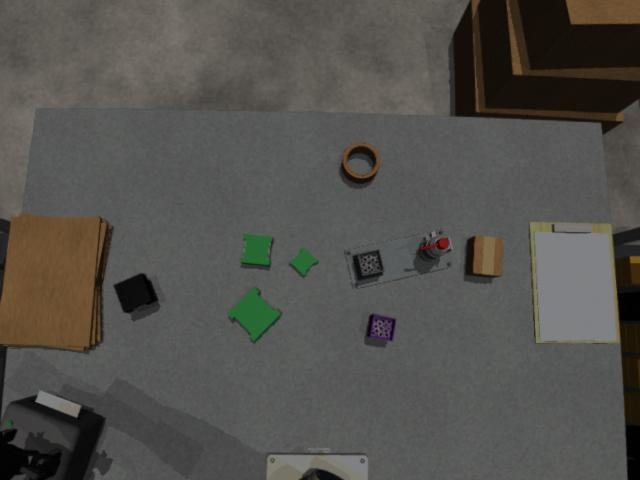

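The top view shows the can's red head at (443,243), the open tub at (369,264), and the middle-sized green lid at (257,250). The small lid is at (304,262) and the large one at (255,315). I'll measure the parts next.

```bash
cat > b.py <<'E'
from h import *
import pickle
s=pickle.load(open('top.pkl','rb')); q=pickle.load(open('scene.pkl','rb'))
P=cloud(s); Q=cloud(q)
def hsv(s): return cv2.cvtColor(s['frame'],cv2.COLOR_RGB2HSV)
for nm,C,ss,p in (('top',P,s,(257,250)),('scene',Q,q,(360,249))):
    h=hsv(ss); m=((h[...,0]>45)&(h[...,0]<85)&(h[...,1]>100)).astype(np.uint8)
    n,l,st,ce=cv2.connectedComponentsWithStats(m)
    for i in range(1,n):
        if st[i,4]>60: 
            pts=C[l==i]; z=np.percentile(pts[:,2],[5,50,90])
            tp=pts[abs(pts[:,2]-z[1])<.006]
            r=cv2.minAreaRect((tp[:,:2]*1000).astype(np.float32)); print(nm,ce[i],z.round(4),'rect',np.round(r[0],1),np.round(r[1],1),round(r[2],1))
def blob(nm,C,mask):
    pts=C[mask]; r=cv2.minAreaRect((pts[:,:2]*1000).astype(np.float32)); print(nm,len(pts),pts.mean(0).round(4),np.round(r[0],1),np.round(r[1],1),round(r[2],1))
for nm,C,ss in (('top',P,s),('scene',Q,q)):
    h=hsv(ss); red=((h[...,0]<8)|(h[...,0]>172))&(h[...,1]>150)&(h[...,2]>80)
    for zz in [(.145,.160),(.12,.145)]:
        m=red&(C[...,2]>zz[0])&(C[...,2]<zz[1])
        if m.sum(): blob(nm+' red'+str(zz),C,m)
    # tub rim
    a=world(ss,[(369,264)] if nm=='top' else [(264,262)])[0]; print('tub seed',a)
    m=(np.hypot(C[...,0]-a[0],C[...,1]-a[1])<.06)&(C[...,2]>.066)&(C[...,2]<.082); blob(nm+' rim',C,m)
print(np.sort(P[...,2][(P[...,2]>.1)&(P[...,2]<.2)&(abs(P[...,0]-P[243,443,0])<.05)&(abs(P[...,1]-P[243,443,1])<.05)])[-40:])
big=cv2.resize(s['frame'][190:350,210:480][:,:,::-1],None,fx=2.9,fy=2.9,interpolation=cv2.INTER_CUBIC); cv2.imwrite('pics/zt.png',big)
big=cv2.resize(q['frame'][190:370,170:400][:,:,::-1],None,fx=3.3,fy=3.3,interpolation=cv2.INTER_CUBIC); cv2.imwrite('pics/zs.png',big)
E
python3 b.py
```

```text
top [256.25403226 249.56317204] [0.0298 0.0331 0.0357] rect [582.1 151.5] [67.8 68.4] 84.8
top [303.2377261  261.28682171] [0.0137 0.0175 0.02  ] rect [557.7  41.1] [48.1 49.3] 48.6
top [254.07248521 313.86094675] [0.0274 0.0314 0.034 ] rect [432.3 151.1] [89.7 87.9] 46.7
scene [ 19.86285936 156.6021756 ] [0.0287 0.0429 0.1635] rect [-716.2 -383.3] [168.1 330. ] 84.7
scene [ 25.0754717  214.99056604] [0.073  0.0786 0.0819] rect [ 2.00e-01 -5.02e+02] [ 28.8 137.6] 5.2
scene [323.38410596 222.37748344] [0.0118 0.031  0.0335] rect [434.3 150.8] [87.1 94.1] 45.7
scene [361.88555347 247.71482176] [0.0153 0.0321 0.0347] rect [583.7 150.2] [70.4 71.3] 86.1
scene [318.87417219 263.07284768] [0.0057 0.0168 0.0189] rect [560.1  38.9] [46.9 53. ] 49.0
top red(0.145, 0.16) 81 [ 0.5869 -0.2585  0.1527] [ 586.1 -258.4] [20.6 23.5] 46.4
top red(0.12, 0.145) 33 [ 0.5806 -0.2309  0.1392] [ 582.4 -235.9] [ 9.7 43.1] 26.8
tub seed [ 0.54987478 -0.11231356  0.05301108]
top rim 134 [ 0.5525 -0.1124  0.0728] [ 552.1 -112.3] [52.8 52.6] 12.8
scene red(0.145, 0.16) 53 [ 0.5907 -0.2616  0.1545] [ 590.2 -261.1] [18.7 18.7] 70.7
scene red(0.12, 0.145) 34 [ 0.5897 -0.2508  0.1389] [ 588.9 -242.7] [14.9 57.9] 11.2
tub seed [ 0.52290779 -0.09376148  0.05082312]
scene rim 183 [ 0.5487 -0.1116  0.0711] [ 554.4 -114.3] [55.3 55. ] 13.1
[0.15303052 0.15303103 0.15316562 0.15328785 0.15335215 0.15341097
 0.15345656 0.15345975 0.15354991 0.15361667 0.15364744 0.15378883
 0.15388764 0.15390682 0.15399725 0.15404414 0.1541733  0.15429318
 0.15435609 0.15437482 0.15448897 0.15450146 0.15461979 0.15468041
 0.1547217  0.15479891 0.15484173 0.15489633 0.15531655 0.15531683
 0.15538493 0.15545767 0.15552667 0.15553659 0.15562702 0.15583945
 0.15603816 0.15627954 0.15643615 0.15737947]
```

```bash
ls pics
```

```text
scene1.png
top1.png
zs.png
zt.png
```

View pics/zt.png

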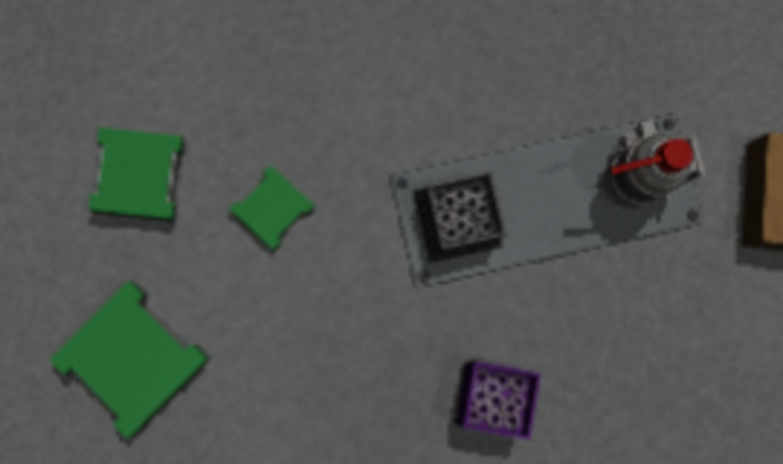

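View pics/zs.png

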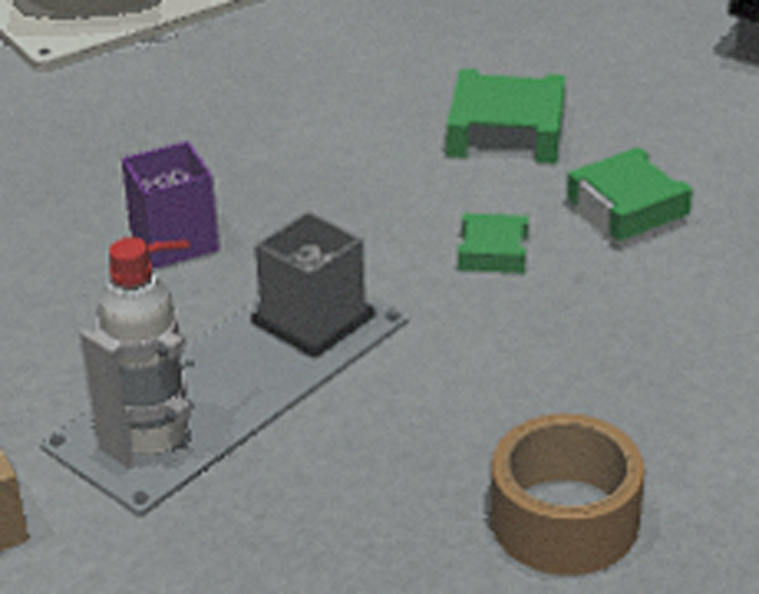

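```bash
cat > st.py <<'E'
from h import *
from scipy.spatial.transform import Rotation as Ro
s=read_state();M=Ro.from_quat(s['tcp_rot']).as_matrix()
print(s['clock'],'tcp',(s['tool_pos']*1000).round(1),'jaw yaw',np.degrees(np.arctan2(M[1,1],M[0,1])).round(2),'x',M[:,0].round(3),'F',s['ft_force'].round(2),'op',round(s['opening']*1000,1),'q',s['joint_positions'].round(2))
E
python3 st.py
```

```text
0.1 tcp [187.9 516.7 303.3] jaw yaw 70.02 x [-0.001 -0.001 -1.   ] F [ 1.14 -0.43 -0.55] op 85.5 q [ 1.07  0.26  0.02  1.33 -0.    1.42]
```

Call:
apply_moves([
  [[16, -31, 0], [0, 0, 1], 0],
  [[16, -31, 0], [0, 0, 1], 0],
  [[16, -31, 0], [0, 0, 1], 0],
  [[16, -31, 0], [0, 0, 1], 0],
  [[16, -31, 0], [0, 0, 1], 0],
], grip_force=40)

```text
clock: 0.6
tool_pos: [0.2682, 0.3606, 0.3036]
tcp_rot: [0.092, 0.701, -0.092, 0.701]
ft_force: [-0.1, 0.1, 0.6]
opening: 0.0124
```

Call:
apply_moves([
  [[16, -31, 0], [0, 0, 1], 0],
  [[16, -31, 0], [0, 0, 1], 0],
  [[16, -31, 0], [0, 0, 1], 0],
  [[16, -31, 0], [0, 0, 1], 0],
  [[16, -31, 0], [0, 0, 1], 0],
])

```text
clock: 1.1
tool_pos: [0.3482, 0.2055, 0.3038]
tcp_rot: [0.061, 0.705, -0.061, 0.704]
ft_force: [-0.5, 1.1, 0.4]
opening: 0.0001
```

Call:
apply_moves([
  [[16, -31, 0], [0, 0, 1], 0],
  [[16, -31, 0], [0, 0, 1], 0],
  [[16, -31, 0], [0, 0, 1], 0],
  [[16, -31, 0], [0, 0, 1], 0],
  [[16, -31, 0], [0, 0, 1], 0],
])

```text
clock: 1.6
tool_pos: [0.4283, 0.0505, 0.3037]
tcp_rot: [0.031, 0.707, -0.031, 0.706]
ft_force: [-0.1, 0.9, -0.2]
opening: -0.0001
```

Call:
apply_moves([
  [[16, -31, 0], [0, 0, 0], 0],
  [[16, -31, 0], [0, 0, 0], 0],
  [[16, -31, 0], [0, 0, 0], 0],
  [[16, -31, 0], [0, 0, 0], 0],
  [[16, -31, 0], [0, 0, 0], 0],
])

```text
clock: 2.1
tool_pos: [0.5083, -0.1045, 0.3036]
tcp_rot: [0.031, 0.707, -0.031, 0.706]
ft_force: [0.2, -0.1, -0.4]
opening: -0.0003
```

Call:
apply_moves([
  [[16, -31, 0], [0, 0, 0], 0],
  [[16, -31, 0], [0, 0, 0], 0],
  [[16, -31, 0], [0, 0, 0], 0],
  [[16, -31, 0], [0, 0, 0], 0],
  [[16, -31, 0], [0, 0, 0], 0],
])

```text
clock: 2.6
tool_pos: [0.5884, -0.2595, 0.3034]
tcp_rot: [0.031, 0.707, -0.031, 0.706]
ft_force: [0.6, 0.4, -0.3]
opening: -0.0001
```

```bash
python3 st.py; python3 a.py >/dev/null; python3 - <<'E'
import cv2
a=cv2.imread('pics/scene1.png')[110:370,120:400]; cv2.imwrite('pics/p2.png',cv2.resize(a,None,fx=2.3,fy=2.3))
E
```

```text
2.6 tcp [ 588.4 -259.5  303.4] jaw yaw 85.01 x [-0.001  0.    -1.   ] F [ 0.64  0.39 -0.3 ] op -0.1 q [-0.55  0.42  0.27  1.41  0.   -0.46]
```

View pics/p2.png

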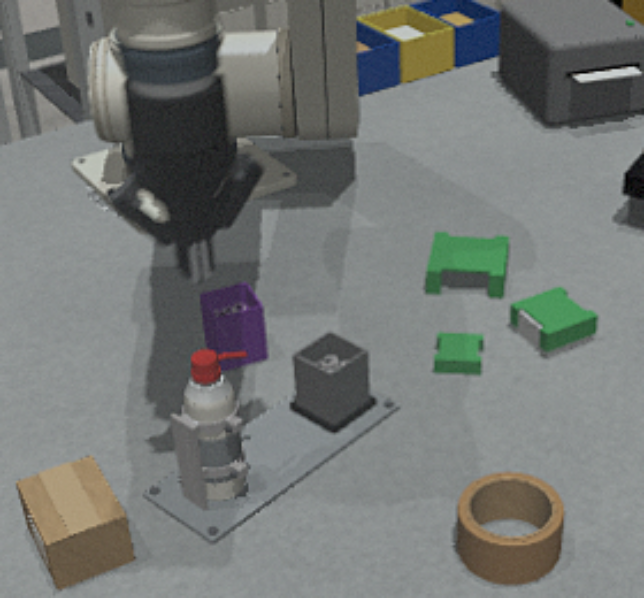

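```bash
cat >> h.py <<'E'
def proj(s,X):
    f,R,t=cam(s); K=np.array([[f,0,s['cx']],[0,f,s['cy']],[0,0,1]])
    return cv2.projectPoints(np.atleast_2d(np.array(X,float)),np.array(s['rvec'],float),t,K,np.array([s['k1'],0,0,0,0.]))[0].reshape(-1,2)
E
python3 - <<'E'
from h import *
import pickle
q=pickle.load(open('scene.pkl','rb'))
print(proj(q,[[.5884,-.2595,.2304],[.5884,-.2595,.153]]))
C=cloud(q)
m=(np.hypot(C[...,0]-.59,C[...,1]+.26)<.05)&(C[...,2]>.2)&(C[...,2]<.27)
v,u=np.nonzero(m); p=C[m]
for k in range(215,265,5):
    a=p[(p[:,2]*1000>=k)&(p[:,2]*1000<k+5)]
    print(k,len(a), (a.mean(0)*1000).round(1) if len(a) else '',(a.min(0)*1000).round(1) if len(a) else '',(a.max(0)*1000).round(1) if len(a) else '')
E
```

```text
[[204.42523032 231.83464844]
 [208.73934644 265.04906408]]
215 0   
220 0   
225 0   
230 5 [ 595.3 -263.2  233.2] [ 588.9 -267.2  231.7] [ 599.1 -257.1  234.6]
235 26 [ 597.5 -261.8  237.5] [ 583.1 -271.3  235. ] [ 601.9 -249.3  239.9]
240 35 [ 596.2 -262.8  243. ] [ 582.1 -274.5  240.1] [ 602.9 -247.9  244.9]
245 40 [ 595.1 -263.9  247.8] [ 578.2 -274.2  245.3] [ 600.8 -247.8  249.9]
250 37 [ 596.3 -261.8  252.7] [ 585.1 -273.9  250.3] [ 601.3 -245.9  254.9]
255 41 [ 595.3 -264.1  257.8] [ 583.7 -274.7  255.1] [ 601.7 -247.3  259.9]
260 34 [ 596.3 -262.3  262.9] [ 581.7 -273.7  260.2] [ 600.8 -247.8  265. ]
```

Call:
apply_moves([
  [[-1, 0, -18], [0, 0, 0], 0],
  [[0, 0, -18], [0, 0, 0], 0],
  [[0, 0, -18], [0, 0, 0], 0],
  [[0, 0, -12], [0, 0, 0], 0],
  [[0, 0, -6], [0, 0, 0], 0],
])

```text
clock: 3.2
tool_pos: [0.5866, -0.2577, 0.2307]
tcp_rot: [0.031, 0.707, -0.03, 0.706]
ft_force: [0.7, -0.3, 0.1]
opening: 0.0001
```

Call:
apply_moves([
  [[0, 0, -2], [0, 0, 0], 0],
  [[0, 0, -2], [0, 0, 0], 0],
  [[0, 0, -2], [0, 0, 0], 0],
  [[0, 0, -1], [0, 0, 0], 0],
  [[0, 0, -1], [0, 0, 0], 0],
])

```text
clock: 3.7
tool_pos: [0.5871, -0.2582, 0.2243]
tcp_rot: [0.031, 0.706, -0.031, 0.707]
ft_force: [-0.1, -0.1, 2.3]
opening: 0.0001
```

Call:
apply_moves([
  [[0, 0, -1], [0, 0, 0], 0],
  [[0, 0, -1], [0, 0, 0], 0],
  [[0, 0, -1], [0, 0, 0], 0],
  [[0, 0, -1], [0, 0, 0], 0],
  [[0, 0, 0], [0, 0, 0], 0],
])

```text
clock: 4.2
tool_pos: [0.5871, -0.2582, 0.2207]
tcp_rot: [0.031, 0.706, -0.031, 0.707]
ft_force: [-0.2, 0.7, 7.8]
opening: -0.0001
```

Call:
apply_moves([
  [[0, 0, -1], [0, 0, 0], 0],
  [[0, 0, 0], [0, 0, 0], 0],
  [[0, 0, 0], [0, 0, 0], 0],
  [[0, 0, 0], [0, 0, 0], 0],
  [[0, 0, 0], [0, 0, 0], 0],
])

```text
clock: 4.7
tool_pos: [0.5871, -0.2582, 0.2205]
tcp_rot: [0.03, 0.706, -0.031, 0.707]
ft_force: [-2.2, 1.6, 14.5]
opening: -0.0001
```

Call:
apply_moves([
  [[0, 0, 2], [0, 0, 0], 0],
  [[0, 0, 5], [0, 0, 0], 0],
  [[0, 0, 10], [0, 0, 0], 0],
  [[0, 0, 15], [0, 0, 0], 0],
  [[0, 0, 20], [0, 0, 0], 0],
])

```text
clock: 5.2
tool_pos: [0.5866, -0.258, 0.2708]
tcp_rot: [0.031, 0.707, -0.03, 0.706]
ft_force: [0.0, 0.7, -0.1]
opening: 0.0002
```

```bash
python3 st.py; python3 a.py >/dev/null; python3 - <<'E'
from h import *
import pickle
q=pickle.load(open('scene.pkl','rb'))
h=cv2.cvtColor(q['frame'],cv2.COLOR_RGB2HSV);C=cloud(q)
red=((h[...,0]<8)|(h[...,0]>172))&(h[...,1]>150)&(h[...,2]>80)&(C[...,2]>.145)&(C[...,2]<.18)
print(red.sum(),C[red].mean(0))
E
```

```text
5.2 tcp [ 586.6 -258.   270.8] jaw yaw 85.01 x [-0.002  0.001 -1.   ] F [ 0.04  0.66 -0.06] op 0.2 q [-0.55  0.43  0.19  1.34 -0.   -0.46]
74 [ 0.59137006 -0.26177954  0.15246035]
```

Call:
apply_moves([
  [[0, 40, 0], [0, 0, 0], 100],
  [[0, 41, 0], [0, 0, 0], 100],
  [[0, 41, 0], [0, 0, 0], 100],
  [[0, 41, 0], [0, 0, 0], 100],
  [[0, 41, 0], [0, 0, 0], 100],
])

```text
clock: 5.8
tool_pos: [0.5865, -0.0526, 0.2703]
tcp_rot: [0.031, 0.707, -0.031, 0.706]
ft_force: [0.4, -1.2, -0.3]
opening: 0.0719
```

Call:
apply_moves([
  [[-1, 41, 0], [0, 0, 0], 100],
  [[-1, 41, 0], [0, 0, 0], 100],
  [[-1, 41, 0], [0, 0, 0], 100],
  [[-1, 41, -30], [0, 0, 0], 100],
  [[0, 41, -40], [0, 0, 0], 100],
])

```text
clock: 6.3
tool_pos: [0.583, 0.147, 0.2065]
tcp_rot: [0.031, 0.706, -0.03, 0.707]
ft_force: [-0.4, -0.3, 0.1]
opening: 0.0855
```

Call:
apply_moves([
  [[0, 0, -20], [0, 0, 0], 100],
  [[0, 0, -20], [0, 0, 0], 100],
  [[0, 0, 0], [0, 0, 0], 100],
  [[0, 0, 0], [0, 0, 0], 100],
  [[0, 0, 0], [0, 0, 0], 100],
])

```text
clock: 6.8
tool_pos: [0.5835, 0.1448, 0.1675]
tcp_rot: [0.031, 0.706, -0.031, 0.707]
ft_force: [0.0, -0.6, -0.2]
opening: 0.085
```

```bash
python3 st.py; python3 a.py >/dev/null; python3 - <<'E'
import cv2
a=cv2.imread('pics/scene1.png')[120:300,250:470]; cv2.imwrite('pics/p3.png',cv2.resize(a,None,fx=3.3,fy=3.3))
a=cv2.imread('pics/top1.png')[180:320,180:320]; cv2.imwrite('pics/p3t.png',cv2.resize(a,None,fx=4,fy=4))
E
```

```text
6.8 tcp [583.5 144.8 167.5] jaw yaw 84.99 x [ 0.001  0.    -1.   ] F [ 0.01 -0.61 -0.21] op 85.0 q [ 0.1   0.41 -0.11  1.05  0.    0.19]
```

View pics/p3.png

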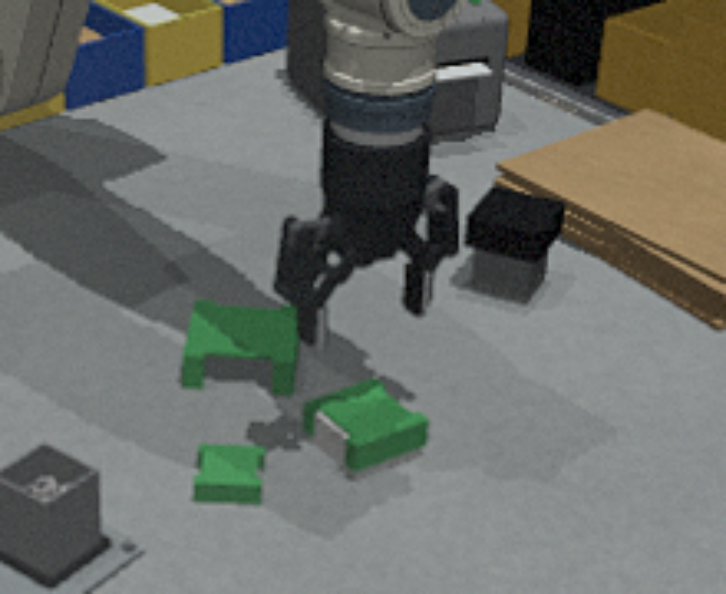

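View pics/p3t.png

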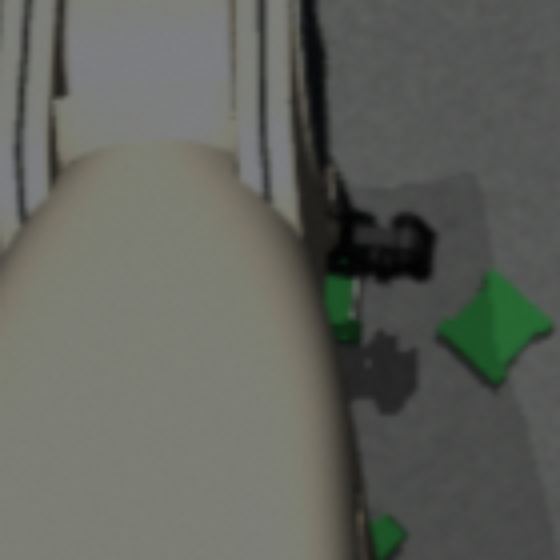

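```bash
python3 - <<'E'
from h import *
import pickle
q=pickle.load(open('scene.pkl','rb'));C=cloud(q)
m=(np.hypot(C[...,0]-.585,C[...,1]-.145)<.09)&(C[...,2]>.06)&(C[...,2]<.15)
p=C[m]; 
for s in (-1,1):
    a=p[(p[:,1]-.145)*s>0]; print(s,(np.percentile(a,[1,50,99],axis=0)*1000).round(1), (np.sort(a[:,2])[:6]*1000).round(1))
    b=a[a[:,2]<.125]; print((b.min(0)*1000).round(1),(b.max(0)*1000).round(1),(b.mean(0)*1000).round(1))
E
```

```text
-1 [[570.7  85.5 108.4]
 [585.4  91.4 130.4]
 [592.  101.  149.3]] [107.6 108.1 109.9 110.1 110.4 111.5]
[570.6  86.2 107.6] [593.3 100.9 124.9] [583.7  92.6 118.6]
1 [[577.  183.3 109.1]
 [591.6 186.8 130.4]
 [600.2 198.9 149.2]] [108.9 109.1 109.2 109.8 110.7 110.8]
[577.  183.2 108.9] [599.6 199.  124.8] [591.  187.1 117.2]
```

Call:
apply_moves([
  [[0, 6, -15], [0, 0, 0], 100],
  [[0, 0, -25], [0, 0, 0], 100],
  [[0, 0, -25], [0, 0, 0], 100],
  [[0, 0, -20], [0, 0, 0], 100],
  [[0, 0, -10], [0, 0, 0], 100],
])

```text
clock: 7.4
tool_pos: [0.5827, 0.1507, 0.0705]
tcp_rot: [0.031, 0.707, -0.031, 0.706]
ft_force: [-0.1, 0.2, 0.7]
opening: 0.0849
```

```bash
python3 st.py; python3 a.py >/dev/null; python3 - <<'E'
import cv2
a=cv2.imread('pics/scene1.png')[180:300,280:440]; cv2.imwrite('pics/p4.png',cv2.resize(a,None,fx=4.5,fy=4.5))
E
```

```text
7.4 tcp [582.7 150.7  70.5] jaw yaw 84.99 x [-0.001 -0.    -1.   ] F [-0.07  0.22  0.7 ] op 84.9 q [ 0.11  0.5  -0.23  0.84 -0.    0.2 ]
```

View pics/p4.png

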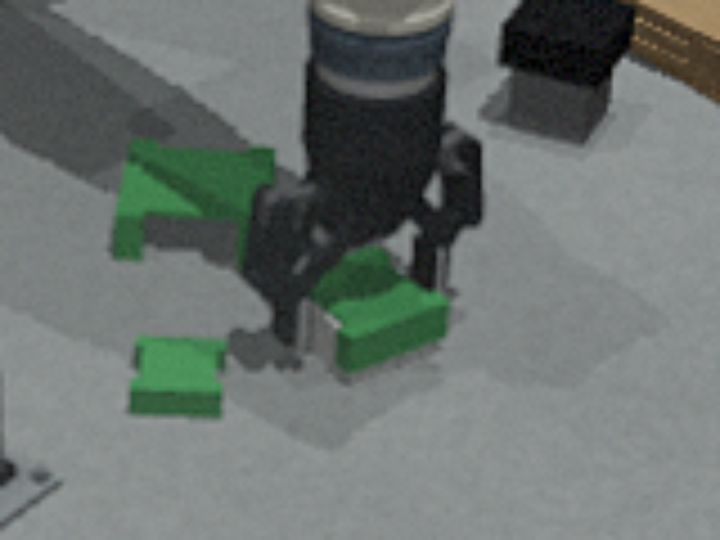

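Call:
apply_moves([
  [[0, 0, 2], [0, 0, 0], 50],
  [[0, 0, 0], [0, 0, 0], 50],
  [[0, 0, 0], [0, 0, 0], 50],
  [[0, 0, 0], [0, 0, 0], 50],
  [[0, 0, 0], [0, 0, 0], 50],
], grip_force=40)

```text
clock: 8.0
tool_pos: [0.5838, 0.1511, 0.0753]
tcp_rot: [0.031, 0.705, -0.031, 0.707]
ft_force: [-0.0, -0.7, 4.5]
opening: 0.0602
```

Call:
apply_moves([
  [[0, 0, 2], [0, 0, 0], 50],
  [[0, 0, 4], [0, 0, 0], 50],
  [[0, 0, 8], [0, 0, 0], 50],
  [[0, 0, 10], [0, 0, 0], 50],
  [[0, 0, 0], [0, 0, 0], 50],
])

```text
clock: 8.5
tool_pos: [0.5838, 0.1511, 0.0993]
tcp_rot: [0.031, 0.705, -0.031, 0.707]
ft_force: [0.6, 0.7, -0.5]
opening: 0.0602
```

```bash
python3 st.py; python3 a.py >/dev/null; python3 - <<'E'
import cv2
a=cv2.imread('pics/scene1.png')[180:300,280:440]; cv2.imwrite('pics/p5.png',cv2.resize(a,None,fx=4.5,fy=4.5))
E
```

```text
8.5 tcp [583.8 151.1  99.3] jaw yaw 85.02 x [ 0.003  0.    -1.   ] F [ 0.63  0.73 -0.48] op 60.2 q [ 0.11  0.47 -0.2   0.9  -0.    0.2 ]
```

View pics/p5.png

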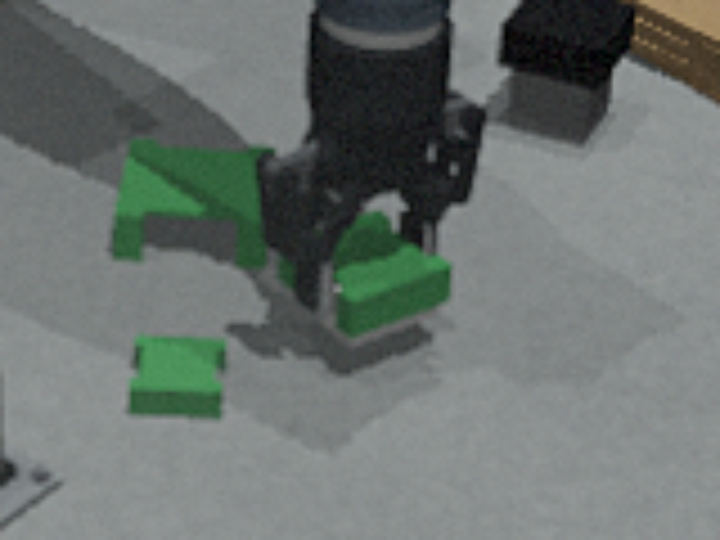

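Call:
apply_moves([
  [[0, -4, 20], [0, 0, 1], 50],
  [[-3, -20, 25], [0, 0, 2], 50],
  [[-4, -30, 25], [0, 0, 2], 50],
  [[-4, -30, 10], [0, 0, 2], 50],
  [[-4, -30, 0], [0, 0, 2], 50],
])

```text
clock: 9.1
tool_pos: [0.5683, 0.0361, 0.179]
tcp_rot: [-0.026, 0.706, 0.025, 0.708]
ft_force: [-0.5, 0.4, -0.9]
opening: 0.0604
```

Call:
apply_moves([
  [[-4, -30, 0], [0, 0, 2], 50],
  [[-4, -30, 0], [0, 0, 2], 50],
  [[-4, -30, 0], [0, 0, 2], 50],
  [[-3, -30, 0], [0, 0, 2], 50],
  [[0, -20, 0], [0, 0, 1], 50],
])

```text
clock: 9.6
tool_pos: [0.5524, -0.1047, 0.1771]
tcp_rot: [-0.08, 0.703, 0.08, 0.702]
ft_force: [-0.3, 0.6, -0.6]
opening: 0.0603
```

Call:
apply_moves([
  [[0, -10, 0], [0, 0, 0], 50],
  [[0, 0, 0], [0, 0, 0], 50],
  [[0, 0, 0], [0, 0, 0], 50],
  [[0, 0, 0], [0, 0, 0], 50],
  [[0, 0, 0], [0, 0, 0], 50],
])

```text
clock: 10.1
tool_pos: [0.553, -0.112, 0.1775]
tcp_rot: [-0.08, 0.703, 0.081, 0.703]
ft_force: [1.1, 0.1, -1.8]
opening: 0.0601
```

```bash
python3 st.py; python3 a.py >/dev/null; python3 - <<'E'
import cv2
a=cv2.imread('pics/scene1.png')[150:330,180:380]; cv2.imwrite('pics/p6.png',cv2.resize(a,None,fx=3.3,fy=3.3))
E
```

```text
10.1 tcp [ 553.  -112.   177.5] jaw yaw 103.08 x [-0.  0. -1.] F [ 1.06  0.14 -1.77] op 60.1 q [-0.35  0.35 -0.18  1.04  0.   -0.58]
```

View pics/p6.png

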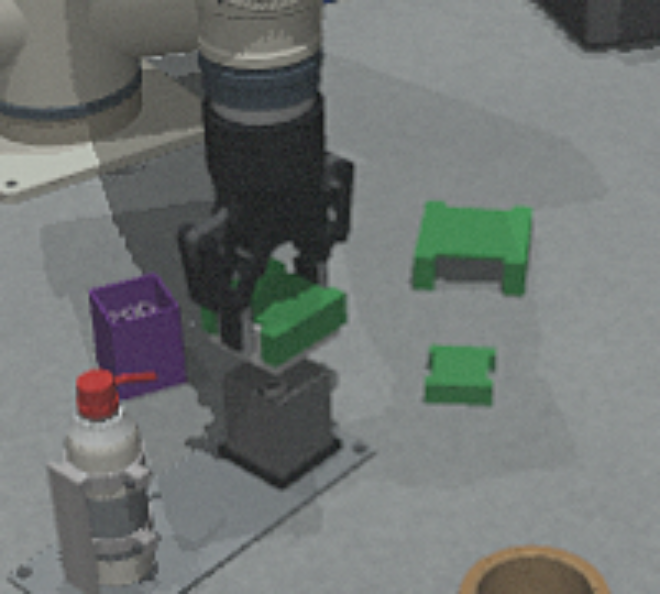

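```bash
python3 - <<'E'
from h import *
import pickle
q=pickle.load(open('scene.pkl','rb'));C=cloud(q);h=cv2.cvtColor(q['frame'],cv2.COLOR_RGB2HSV)
a=np.radians(13.1);ex=np.array([np.cos(a),np.sin(a)]);ey=np.array([-np.sin(a),np.cos(a)])
d=C[...,:2]-np.array([.553,-.112]); X=(d@ex)*1000;Y=(d@ey)*1000;Z=C[...,2]*1000
near=(abs(X)<50)&(abs(Y)<50)
g=(h[...,0]>45)&(h[...,0]<85)&(h[...,1]>100)
def rep(n,m): 
    print(n,m.sum(),'X',np.percentile(X[m],[2,25,50,75,98]).round(1),'Y',np.percentile(Y[m],[2,50,98]).round(1),'Z',np.percentile(Z[m],[2,50,98]).round(1))
rep('green',near&g&(Z>90))
rep('green +x face',near&g&(Z>112)&(Z<129)&(X>28)&(abs(Y)<30))
rep('white low',near&~g&(Z>100)&(Z<111)&(X>20)&(abs(Y)<28))
rep('white low all',near&~g&(Z>100)&(Z<110))
rep('tub +x face',near&(Z>25)&(Z<68)&(X>18)&(abs(Y)<22))
rep('tub -y face',near&(Z>25)&(Z<68)&(Y<-18)&(abs(X)<22))
rep('white -y',near&~g&(Z>102)&(Z<125)&(Y<-24)&(X>11)&(X<30))
E
```

```text
green 521 X [-30.7   4.6  23.4  32.6  35.7] Y [-34.6  -1.8  30.2] Z [115.2 134.3 137.7]
green +x face 97 X [30.9 32.7 33.6 34.5 36.4] Y [-27.6  -1.8  27.8] Z [113.7 121.6 128.7]
white low 43 X [25.1 29.6 30.5 31.1 32.8] Y [-27.5  -1.5  25.6] Z [101.6 105.1 110.4]
white low all 76 X [-27.9  12.9  28.8  30.7  32.2] Y [-33.  -22.5  28.1] Z [101.4 105.1 109.6]
tub +x face 206 X [23.9 25.4 26.1 26.9 28.3] Y [-20.5   0.4  20.9] Z [25.7 47.3 67.3]
tub -y face 209 X [-21.2 -10.4   1.1  11.   20.8] Y [-29.9 -27.5 -25.1] Z [26.2 47.2 67.2]
white -y 39 X [11.3 13.3 15.2 22.6 29.3] Y [-36.4 -30.6 -27.8] Z [102.5 112.2 123.1]
```

Call:
apply_moves([
  [[0, -1, -5], [0, 0, 0], 50],
  [[0, 0, -7], [0, 0, 0], 50],
  [[0, 0, -7], [0, 0, 0], 50],
  [[0, 0, -4], [0, 0, 0], 50],
  [[0, 0, 0], [0, 0, 0], 50],
])

```text
clock: 10.7
tool_pos: [0.5526, -0.1139, 0.1535]
tcp_rot: [-0.08, 0.703, 0.08, 0.702]
ft_force: [0.3, -0.1, -0.8]
opening: 0.0604
```

```bash
python3 st.py; python3 a.py >/dev/null; python3 - <<'E'
import cv2
a=cv2.imread('pics/scene1.png')[210:310,210:330]; cv2.imwrite('pics/p7.png',cv2.resize(a,None,fx=6,fy=6))
E
```

```text
10.7 tcp [ 552.6 -113.9  153.5] jaw yaw 103.01 x [-0.001  0.001 -1.   ] F [ 0.34 -0.12 -0.77] op 60.4 q [-0.35  0.37 -0.22  0.99 -0.   -0.58]
```

View pics/p7.png

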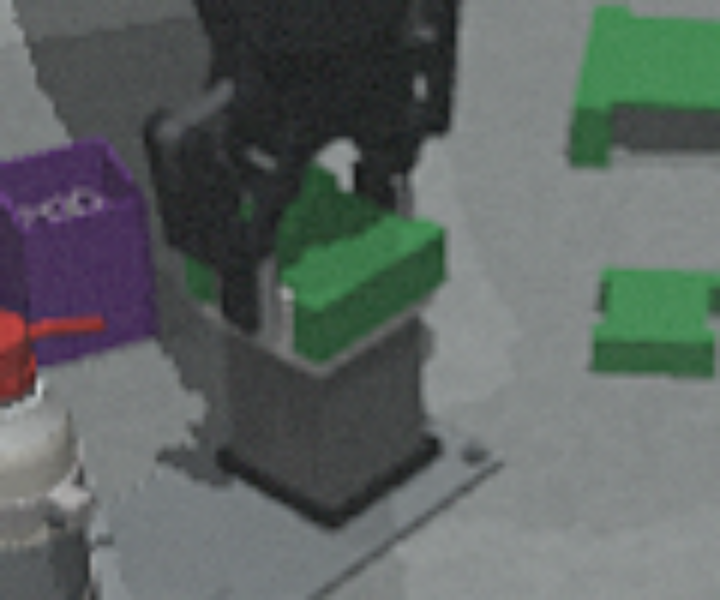

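Call:
apply_moves([
  [[0.5, 0.5, -2], [0, 0, 0], 50],
  [[0, 0, -2], [0, 0, 0], 50],
  [[0, 0, -2], [0, 0, 0], 50],
  [[0, 0, -2], [0, 0, 0], 50],
  [[0, 0, -2], [0, 0, 0], 50],
])

```text
clock: 11.3
tool_pos: [0.5535, -0.1135, 0.1443]
tcp_rot: [-0.08, 0.703, 0.08, 0.703]
ft_force: [0.2, 0.0, -0.4]
opening: 0.0601
```

Call:
apply_moves([
  [[0, 0, -2], [0, 0, 0], 50],
  [[0, 0, -2], [0, 0, 0], 50],
  [[0, 0, -2], [0, 0, 0], 50],
  [[0, 0, -2], [0, 0, 0], 50],
  [[0, 0, -2], [0, 0, 0], 50],
])

```text
clock: 11.8
tool_pos: [0.5535, -0.1135, 0.1343]
tcp_rot: [-0.08, 0.703, 0.08, 0.703]
ft_force: [-0.1, -0.2, -1.1]
opening: 0.0603
```

Going on cleanly, with the lid now about 15 mm over the tub.

Call:
apply_moves([
  [[0, 0, -2], [0, 0, 0], 50],
  [[0, 0, -2], [0, 0, 0], 50],
  [[0, 0, -2], [0, 0, 0], 50],
  [[0, 0, -2], [0, 0, 0], 50],
  [[0, 0, -1], [0, 0, 0], 50],
])

```text
clock: 12.3
tool_pos: [0.5534, -0.1135, 0.1252]
tcp_rot: [-0.08, 0.703, 0.08, 0.702]
ft_force: [-0.1, 0.4, -1.5]
opening: 0.0599
```

Call:
apply_moves([
  [[0, 0, -1], [0, 0, 0], 50],
  [[0, 0, -1], [0, 0, 0], 50],
  [[0, 0, 0], [0, 0, 0], 50],
  [[0, 0, 0], [0, 0, 0], 50],
  [[0, 0, 0], [0, 0, 0], 50],
])

```text
clock: 12.8
tool_pos: [0.5535, -0.1135, 0.1235]
tcp_rot: [-0.08, 0.703, 0.08, 0.703]
ft_force: [0.4, 0.5, -1.0]
opening: 0.0601
```

Call:
apply_moves([
  [[0, 0, -1], [0, 0, 0], 50],
  [[0, 0, 0], [0, 0, 0], 50],
  [[0, 0, 0], [0, 0, 0], 50],
  [[0, 0, 0], [0, 0, 0], 50],
  [[0, 0, 0], [0, 0, 0], 50],
])

```text
clock: 13.3
tool_pos: [0.5536, -0.1135, 0.1232]
tcp_rot: [-0.08, 0.702, 0.08, 0.703]
ft_force: [-2.3, 0.7, 7.5]
opening: 0.0603
```

Call:
apply_moves([
  [[0, 0, 0], [0, 0, 0], 100],
  [[0, 0, 0], [0, 0, 0], 100],
  [[0, 0, 0], [0, 0, 0], 100],
  [[0, 0, 0], [0, 0, 0], 100],
  [[0, 0, 0], [0, 0, 0], 100],
])

```text
clock: 13.8
tool_pos: [0.5535, -0.1135, 0.1223]
tcp_rot: [-0.08, 0.703, 0.08, 0.703]
ft_force: [0.0, -0.1, -0.1]
opening: 0.0853
```

```bash
python3 st.py; python3 a.py >/dev/null; python3 - <<'E'
import cv2
a=cv2.imread('pics/scene1.png')[210:310,210:330]; cv2.imwrite('pics/p8.png',cv2.resize(a,None,fx=6,fy=6))
E
```

```text
13.8 tcp [ 553.5 -113.5  122.3] jaw yaw 103.02 x [-0.  0. -1.] F [ 0.02 -0.07 -0.13] op 85.3 q [-0.35  0.4  -0.26  0.91 -0.   -0.58]
```

View pics/p8.png

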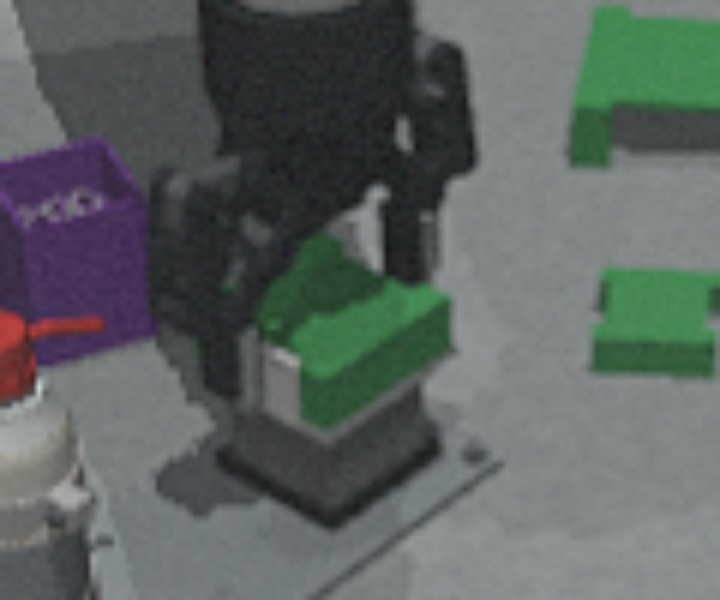

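Call:
apply_moves([
  [[0, 0, 5], [0, 0, 0], 100],
  [[0, 0, 15], [0, 0, 0], 100],
  [[0, 0, 20], [0, 0, 0], 100],
  [[0, 0, 15], [0, 0, -2.5], 100],
  [[0, 0, 0], [0, 0, -7.5], 100],
])

```text
clock: 14.4
tool_pos: [0.5543, -0.1138, 0.18]
tcp_rot: [-0.018, 0.706, 0.017, 0.708]
ft_force: [0.2, -0.5, -0.9]
opening: 0.0851
```

Call:
apply_moves([
  [[0, 0, 0], [0, 0, -8], 100],
  [[0, 0, 0], [0, 0, -8], 100],
  [[0, 0, 0], [0, 0, -8], 100],
  [[0, 0, 0], [0, 0, -8], 100],
  [[0, 0, 0], [0, 0, -8], 100],
])

```text
clock: 14.9
tool_pos: [0.5535, -0.1135, 0.1779]
tcp_rot: [0.226, 0.67, -0.226, 0.67]
ft_force: [-0.1, 0.8, -0.7]
opening: 0.085
```

Call:
apply_moves([
  [[0, 0, 0], [0, 0, -8], 100],
  [[0, 0, 0], [0, 0, -8], 100],
  [[0, 0, 0], [0, 0, -8], 100],
  [[0, 0, 0], [0, 0, -8], 100],
  [[0, 0, 0], [0, 0, -8], 100],
])

```text
clock: 15.4
tool_pos: [0.5535, -0.1135, 0.1778]
tcp_rot: [0.442, 0.552, -0.442, 0.552]
ft_force: [-0.8, 0.3, -0.4]
opening: 0.0857
```

Call:
apply_moves([
  [[0, 0, 0], [0, 0, 0], 100],
  [[0, 0, 0], [0, 0, 0], 100],
  [[0, 0, 0], [0, 0, 0], 100],
  [[0, 0, 0], [0, 0, 0], 100],
  [[0, 0, 0], [0, 0, 0], 100],
])

```text
clock: 15.9
tool_pos: [0.5535, -0.1135, 0.1775]
tcp_rot: [0.44, 0.554, -0.44, 0.554]
ft_force: [0.1, -0.4, -0.2]
opening: 0.0855
```

```bash
python3 st.py; python3 a.py >/dev/null; python3 - <<'E'
from h import *
import pickle
a=cv2.imread('pics/scene1.png')[170:310,200:360]; cv2.imwrite('pics/p9.png',cv2.resize(a,None,fx=4.5,fy=4.5))
q=pickle.load(open('scene.pkl','rb'));C=cloud(q);h=cv2.cvtColor(q['frame'],cv2.COLOR_RGB2HSV)
a=np.radians(13.1);ex=np.array([np.cos(a),np.sin(a)]);ey=np.array([-np.sin(a),np.cos(a)])
d=C[...,:2]-np.array([.553,-.112]); X=(d@ex)*1000;Y=(d@ey)*1000;Z=C[...,2]*1000
near=(abs(X)<50)&(abs(Y)<50)
g=(h[...,0]>45)&(h[...,0]<85)&(h[...,1]>100)
def rep(n,m): 
    print(n,m.sum(),'X',np.percentile(X[m],[2,25,50,75,98]).round(1),'Y',np.percentile(Y[m],[2,50,98]).round(1),'Z',np.percentile(Z[m],[2,50,98]).round(1))
rep('green top',near&g&(Z>78)&(abs(X)<26))
rep('green +x',near&g&(Z>60)&(Z<77)&(X>28)&(abs(Y)<30))
rep('green -y',near&g&(Z>60)&(Z<77)&(Y<-28)&(abs(X)<30))
rep('white -y',near&~g&(Z>52)&(Z<76)&(Y<-24)&(abs(X)<19))
rep('white +x',near&~g&(Z>50)&(Z<55)&(X>24)&(abs(Y)<28))
rep('tub +x face',near&(Z>18)&(Z<45)&(X>18)&(abs(Y)<22))
rep('tub -y face',near&(Z>18)&(Z<45)&(Y<-18)&(abs(X)<22))
E
```

```text
15.9 tcp [ 553.5 -113.5  177.5] jaw yaw 13.08 x [ 0. -0. -1.] F [ 0.14 -0.38 -0.2 ] op 85.5 q [-0.35  0.35 -0.18  1.04 -0.    0.99]
green top 294 X [-25.4 -12.1   0.4  15.3  24.5] Y [-30.4  -7.   27.3] Z [78.6 81.1 83.7]
green +x 58 X [31.7 32.8 33.4 34.6 35.5] Y [-28.9 -11.2  26.2] Z [60.9 68.9 76.6]
green -y 30 X [-29.  -27.   -1.7  24.7  28. ] Y [-38.2 -34.5 -32.6] Z [60.9 69.5 76.1]
white -y 99 X [-18.1  -9.5   0.3   8.3  15.9] Y [-33.9 -32.  -28.5] Z [52.9 64.6 75.2]
white +x 23 X [28.9 30.4 30.9 31.2 32.3] Y [-25.7  -6.2  26.5] Z [50.1 52.2 54.3]
tub +x face 123 X [23.8 25.3 26.2 27.  28.6] Y [-21.6  -0.8  21.2] Z [18.7 30.5 41.8]
tub -y face 122 X [-20.7 -10.4   1.5  12.1  21. ] Y [-32.  -27.9 -25.2] Z [18.2 30.6 43.5]
```

View pics/p9.png

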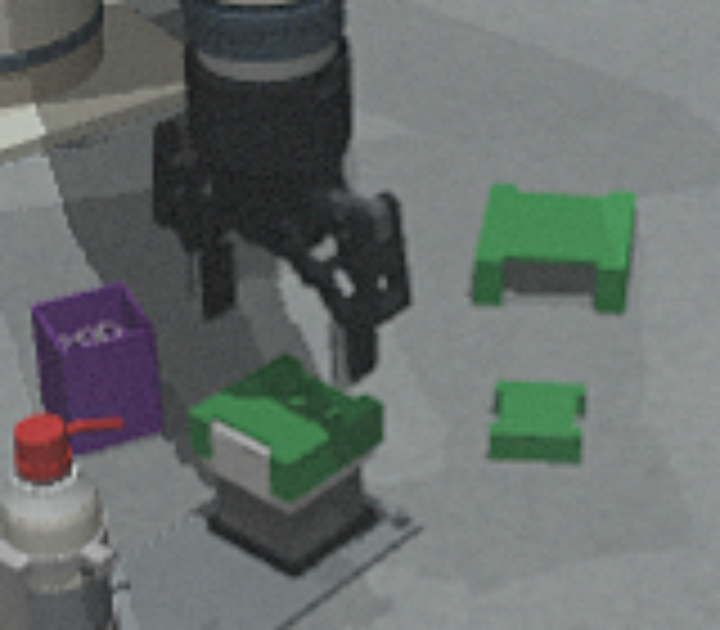

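Call:
apply_moves([
  [[0, 0, -14], [0, 0, 0], 100],
  [[0, 0, -14], [0, 0, 0], 100],
  [[0, 0, -14], [0, 0, 0], 100],
  [[0, 0, -9], [0, 0, 0], 100],
  [[0, 0, -5], [0, 0, 0], 100],
])

```text
clock: 16.5
tool_pos: [0.5533, -0.1134, 0.1207]
tcp_rot: [0.44, 0.554, -0.44, 0.553]
ft_force: [-0.5, 0.3, 0.2]
opening: 0.0855
```

Call:
apply_moves([
  [[0, 0, 0], [0, 0, 0], 50],
  [[0, 0, 0], [0, 0, 0], 50],
  [[0, 0, 0], [0, 0, 0], 50],
  [[0, 0, 0], [0, 0, 0], 50],
  [[0, 0, 0], [0, 0, 0], 50],
], grip_force=30)

```text
clock: 17.0
tool_pos: [0.5536, -0.1135, 0.1217]
tcp_rot: [0.44, 0.553, -0.44, 0.554]
ft_force: [-0.5, -0.4, -1.1]
opening: 0.0673
```

```bash
python3 st.py; python3 a.py >/dev/null; python3 - <<'E'
import cv2
a=cv2.imread('pics/scene1.png')[210:310,210:330]; cv2.imwrite('pics/p10.png',cv2.resize(a,None,fx=6,fy=6))
E
```

```text
17.0 tcp [ 553.6 -113.5  121.7] jaw yaw 13.02 x [ 0. -0. -1.] F [-0.5  -0.43 -1.12] op 67.3 q [-0.35  0.4  -0.26  0.91 -0.    0.99]
```

View pics/p10.png

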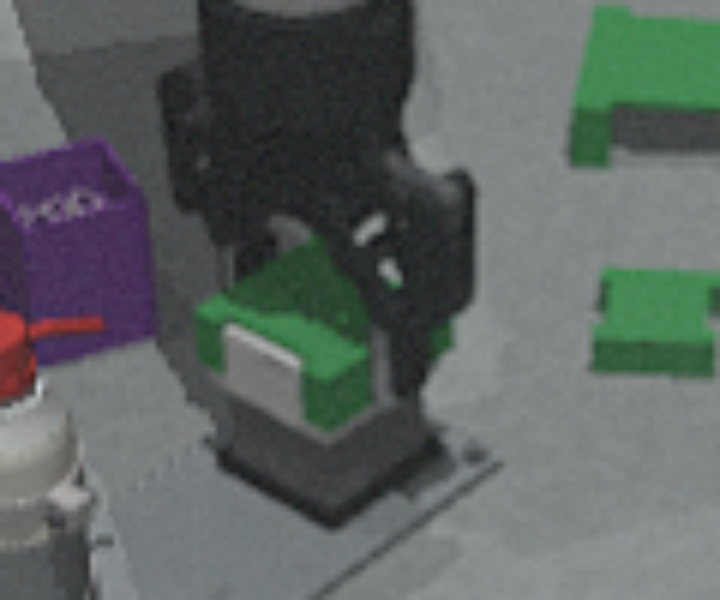

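Gripped by the outer lid's plain sides. I'll lift slowly.

Call:
apply_moves([
  [[0, 0, 1], [0, 0, 0], 50],
  [[0, 0, 2], [0, 0, 0], 50],
  [[0, 0, 2], [0, 0, 0], 50],
  [[0, 0, 3], [0, 0, 0], 50],
  [[0, 0, 3], [0, 0, 0], 50],
])

```text
clock: 17.6
tool_pos: [0.5535, -0.1135, 0.1327]
tcp_rot: [0.44, 0.553, -0.44, 0.553]
ft_force: [0.1, -0.3, -0.1]
opening: 0.0676
```

```bash
python3 st.py; python3 a.py >/dev/null; python3 - <<'E'
import cv2
a=cv2.imread('pics/scene1.png')[210:310,210:330]; cv2.imwrite('pics/p11.png',cv2.resize(a,None,fx=6,fy=6))
E
```

```text
17.6 tcp [ 553.5 -113.5  132.7] jaw yaw 13.02 x [ 0. -0. -1.] F [ 0.06 -0.34 -0.15] op 67.6 q [-0.35  0.39 -0.25  0.94 -0.    0.99]
```

View pics/p11.png

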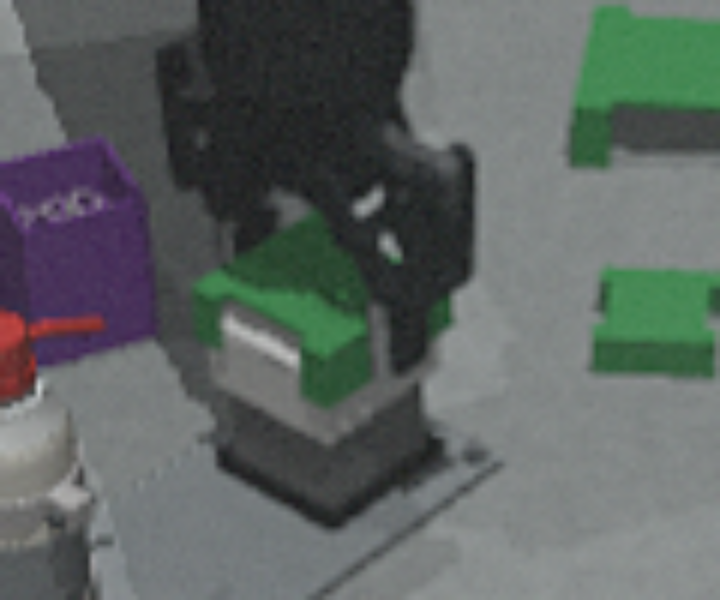

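Call:
apply_moves([
  [[0, 0, 3], [0, 0, 0], 50],
  [[0, 0, 4], [0, 0, 0], 50],
  [[0, 0, 4], [0, 0, 0], 50],
  [[0, 0, 5], [0, 0, 0], 50],
  [[0, 0, 8], [0, 0, 0], 50],
])

```text
clock: 18.2
tool_pos: [0.5533, -0.1134, 0.1567]
tcp_rot: [0.44, 0.554, -0.44, 0.553]
ft_force: [0.4, -0.8, -0.4]
opening: 0.0673
```

Call:
apply_moves([
  [[0, 0, 12], [0, 0, 0], 50],
  [[0, 0, 15], [0, 0, 0], 50],
  [[0, 0, 15], [0, 0, 0], 50],
  [[0, 0, 12], [0, 0, 0], 50],
  [[0, 0, 6], [0, 0, 0], 50],
])

```text
clock: 18.7
tool_pos: [0.5538, -0.1136, 0.2182]
tcp_rot: [0.44, 0.553, -0.44, 0.554]
ft_force: [-0.4, 0.3, 0.4]
opening: 0.0679
```

Call:
apply_moves([
  [[0, 0, 0], [0, 0, 0], 50],
  [[0, 0, 0], [0, 0, 0], 50],
  [[0, 0, 0], [0, 0, 0], 50],
  [[0, 0, 0], [0, 0, 0], 50],
  [[0, 0, 0], [0, 0, 0], 50],
])

```text
clock: 19.2
tool_pos: [0.5534, -0.1135, 0.216]
tcp_rot: [0.44, 0.554, -0.44, 0.553]
ft_force: [-0.0, 0.3, -0.7]
opening: 0.0675
```

```bash
python3 st.py; python3 a.py >/dev/null; python3 - <<'E'
from h import *
import pickle
a=cv2.imread('pics/scene1.png')[150:350,150:390]; cv2.imwrite('pics/p12.png',cv2.resize(a,None,fx=3,fy=3))
q=pickle.load(open('scene.pkl','rb'));C=cloud(q);h=cv2.cvtColor(q['frame'],cv2.COLOR_RGB2HSV)
a=np.radians(13.1);ex=np.array([np.cos(a),np.sin(a)]);ey=np.array([-np.sin(a),np.cos(a)])
d=C[...,:2]-np.array([.553,-.112]); X=(d@ex)*1000;Y=(d@ey)*1000;Z=C[...,2]*1000
near=(abs(X)<50)&(abs(Y)<50)
g=(h[...,0]>45)&(h[...,0]<85)&(h[...,1]>100)
def rep(n,m): 
    print(n,m.sum(),'X',np.percentile(X[m],[2,25,50,75,98]).round(1),'Y',np.percentile(Y[m],[2,50,98]).round(1),'Z',np.percentile(Z[m],[2,50,98]).round(1))
rep('green',near&g&(Z>90))
rep('white top',near&~g&(Z>70)&(Z<86)&(abs(X)<28)&(abs(Y)<28))
rep('white -y',near&~g&(Z>52)&(Z<74)&(Y<-24)&(abs(X)<25))
rep('white +x',near&~g&(Z>52)&(Z<74)&(X>24)&(abs(Y)<25))
rep('tub +x face',near&(Z>18)&(Z<45)&(X>18)&(abs(Y)<22))
rep('tub -y face',near&(Z>18)&(Z<45)&(Y<-18)&(abs(X)<22))
E
```

```text
19.2 tcp [ 553.4 -113.5  216. ] jaw yaw 13.01 x [-0.001  0.    -1.   ] F [-0.01  0.29 -0.7 ] op 67.5 q [-0.35  0.32 -0.11  1.13 -0.    0.99]
green 440 X [-33.  -20.    1.8  28.3  35.9] Y [-36.2 -18.2  26.4] Z [155.8 175.1 177.8]
white top 376 X [-26.8 -13.7   1.4  15.1  27.1] Y [-27.   -0.2  26.5] Z [75.1 78.  81. ]
white -y 124 X [-23.6 -12.9   0.   13.9  24.2] Y [-34.6 -31.9 -29.7] Z [52.4 62.8 73.2]
white +x 131 X [28.3 30.  30.8 31.6 33.1] Y [-24.3   0.7  23.1] Z [52.7 62.9 73.6]
tub +x face 118 X [24.  25.1 26.1 27.  28.5] Y [-21.2  -0.6  21. ] Z [18.9 30.4 42.5]
tub -y face 118 X [-20.8 -10.2   0.5  11.1  21.5] Y [-30.2 -27.2 -25.1] Z [18.5 30.5 42. ]
```

View pics/p12.png

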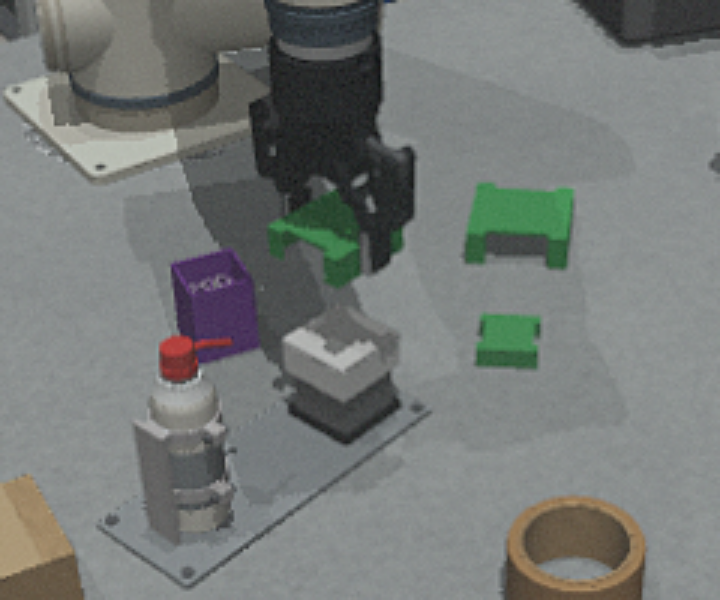

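The picture shows the white inner lid seated on the tub around (340,340), its top at 78 mm. The green lid is held level around (325,235), its top at 175 mm, about 94 mm above where it sat. The spray head is up at (178,350).

```bash
python3 -c "
from rig import *
print(hand_in())"
```

```text
the job is handed in; nothing more can be done
None
```

The job is done and handed in at about 19 s. The hand-in gives no verdict.

- **Spray:** I pushed the red head to its stop, where the force rose to 14.5 N with no further travel. After release its top was back at 152.5 mm, nominally 153 mm.
- **Lids on:** I gripped both lids together through the notches and lowered them onto the tub at about 20 mm/s or slower. They seated with 7.5 N of contact, and the outer lid's top then measured 81 mm, as it should when seated.
- **Outer lid off:** I gripped the green lid by its plain sides and lifted it alone. It is held level about 94 mm above where it sat, over the tub.
- **Last checks:** The inner lid's top is at 78 mm, as it should be when seated, and its centre is about 1 mm or less from the tub's. The tub stands where it did, the finger opening is a steady 67.5 mm, and the spray head looks up in the picture.
- **Not checked by measurement:** I did not re-measure the carton, full tub or tape roll. The arm stayed clear of all three.

The only disagreement was about 2 mm between the two cameras' positions. I worked around it by using averaged positions and measuring the lid against the tub in a single picture.

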